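# Shut the sample case and fasten its hasp

## Task

Close the open sample case for transport: press its blue lid down until it snaps fully shut, then swing the steel hasp over to the front and down over the yellow staple, and push it until it snaps flat behind the red spring catch. Press firmly but do not force anything, leave the things around the case alone, and let go at the end.

Things in the scene. Friction and masses are not known exactly. Their poses are not given: they have to be found in the camera images.
- case: grey sample case full of vials, fixed to the bench: 140 mm deep (x) x 240 mm wide (y), walls 125 mm high. Origin: centre of its underside; its own -x is its front (roughly towards the robot), z up. In the middle of the front are the yellow staple on a dark plate and below it the red spring catch.
- lid (a joint): blue lid's angle (rad) about a hinge along the case's y at its far top rim: 0 shut, grows as the front rises, 1.3 wide open; stiff (0.3 N m), stays where left. From 0.09 to 0.045 rad a bead in its skirt rides over hidden spring noses: pressing down on the front half with about 10 to 20 N gets it past, it snaps and is held at 0. Stopped short of that, the hasp does not fit over the staple.
- lid_hinge (a point): middle of the lid's hinge line: case x +70 mm, 128 mm above the bench. Its axes turn with the lid (at angle 0: the case's axes). The lid is 250 mm wide and 16 mm thick; its outer (top) face is z = 16 mm here, from x -152 (front edge) to +5 mm, with a skirt 20 mm deep below its front edge. Two flat black patches at y +85 and -85 mm mark where to press clear of the hasp
- lid_edge (a point): middle of the lid's front top edge, at (-152, 0, 16) mm in the frame of lid_hinge; 144 mm above the bench when shut
- hasp (a joint): steel hasp's angle (rad) about its pin (along y) on the lid's front edge, measured from the lid: 0 flat against the front over the staple, 1.57 straight out, 3.14 straight up off the lid, 3.7 leaning back (stop). Stays where left (0.06 N m). Below about 0.08 its tip rides over the red catch: 10 to 17 N pushed towards the case halfway along gets it past; it snaps, held at 0.
- hasp_hinge (a point): centre of the hasp's pin, (-158, 0, 12) mm in lid_hinge; lid shut: case x -88, 140 mm above the bench. Axes turn with the hasp; at angle 0 with the lid shut they are the case's. The strap runs along -z: 4 mm thick (x -5 to -1, the -x face outside when closed), 56 mm wide, tip at z -92; a slot 28 mm wide from z -52 to -72 goes over the staple
- hasp_tip (a point): middle of the hasp's rounded free end, 90 mm from the pin
- staple (a point): middle of the free end of the yellow staple, 18 mm wide, 10 mm high, at case x -106, z 78 mm. With the hasp closed it stands 13 mm out of the strap's outer face (case x -93), so push on the strap above it (about 45 mm below the pin) or beside it; a finger at the tip meets the red catch. Lean the tool back about 30 degrees for this: an upright gripper's body meets the lid
- red_catch (a point): centre of the red spring catch, a round bar 36 mm wide and 10 mm thick at case x -97, z 45 mm; it is pushed down and springs back up before the hasp's tip. Its black housing is 60 mm wide, from the case's front out to x -102 and up to z 38 mm
- solvent_bottle: clear glass solvent bottle with blue cap, 80 mm across, 200 mm tall, standing beside the case; origin: centre of its underside, z up. Leave it alone.
- vial_rack: green vial rack 100 x 130 x 56 mm on the other side of the case; origin: centre of its underside. Leave it alone.
- reagent_jar: amber jar, 56 mm across, 85 mm tall, standing ahead of the case to one side; origin: centre of its underside, z up. Leave it alone.
- wrench: steel open-ended wrench, 160 mm long, lying flat ahead of the case to the other side; origin: its middle, x towards its jaws. Leave it alone.

How it is judged:
On the way, in this order (a step that is already met when the one before it is completed fails the run):
1. the lid is snapped shut while the hasp is still swung out of the way (value of joint lid below 0.025 rad and value of joint hasp above 0.3 rad), for 0.2 s.
2. the hasp is over the staple and snapped behind its spring catch (value of joint hasp below 0.05 rad and value of joint lid below 0.025 rad), for 0.2 s.
At the end, for the whole second after the job is handed in: The lid is shut (below 0.025 rad) and the hasp lies over the staple behind its catch (below 0.05 rad), both at rest and held by their catches; bottle, rack, jar and wrench within 30 mm of where they stood and not tipped by more than 0.4 rad (all of step 2 and velocity of joint each of lid, hasp below 0.05 rad/s and not (distance of any of solvent_bottle, vial_rack, reagent_jar, wrench from where it was at the start of the episode above 0.03 m or angle between any of solvent_bottle, vial_rack, reagent_jar, wrench's own z axis and vertical above 0.4 rad)); the robot touches nothing.
It fails at once if something is forced: the robot presses on the case, lid or hasp with more than 50 N (contact force between any of the fingers, the arm and case above 50 N).
It fails at once if the bottle, rack, jar or wrench is pushed more than 30 mm or tipped (distance of any of solvent_bottle, vial_rack, reagent_jar, wrench from where it was at the start of the episode above 0.03 m or angle between any of solvent_bottle, vial_rack, reagent_jar, wrench's own z axis and vertical above 0.4 rad).
It also fails if it takes over 53 s, if anything falls off the work surface, if the arm or the gripper's body presses on something with over 40 N, if the wrist force passes 120 N, or if a joint passes its speed limit or range.

## Robot

A 6-joint arm with a two-finger parallel gripper is mounted at the origin on the work surface. World frame = base frame: x ahead of the robot, y to its left, z up, the work surface at z = 0. Lengths are in m, angles in rad, forces in N, time in s.
With the tool pointing down it reaches from about 0.35 to 0.775 m from the base axis. Payload 5.5 kg.
Tool frame: the origin (TCP) lies midway between the tips of the shut fingers; the grasp point (between the pads) lies behind it (env.grip_point_offset is the z of the grasp point in the tool frame, in m); z points along the fingers, y is the direction in which the jaws open and shut (so a half turn about z gives the same grasp; the last joint's range is limited). The gripper opens to 85 mm and grips with 20 to 120 N. Pads are 22 mm wide; open, the fingers measure 114 mm over their backs; the gripper's body (76 mm by 85 mm) begins 54 mm behind the grasp point. The pads swing forward as they close: fully open they stand 13 mm farther back than shut.
Start: joints at [-1.427, 0.313, 0.046, 1.304, 0, 1.431], TCP at [0.161, -0.552, 0.231] pointing down, gripper open.
Joint ranges: [-2.76, 2.76], [-0.86, 1.69], [-1.03, 1.26], [-2.2, 2.34], [-1.47, 1.5], [-3.14, 3.14]. Speed limits (rad/s): [2.57, 2.57, 3.14, 3.14, 3.14, 3.14].

## Interface

Orientations are given as a unit quaternion [w, x, y, z].
In Python, from workcell import env, viewer gives the robot as it stands. The module is installed in compiled form; this text tells all that it offers.
- The arm moves only by the shell command python3 -m inch 'ROWS' [OPENING] [FORCE]. ROWS is JSON, a list of rows, each a list of 2 entries, a list of its own where there are three numbers: the shift along the tool's x, y, z in m, then the turn about the tool's z in degrees. In form: [[[tx, ty, tz], spin], ...]. A call has 1 to 5 rows; each row is the pose to reach, as a shift and turn from the pose measured when the call began, along the tool's axes at that moment; what a row does not reach only later rows make up. A row lasts 1/12 s, in which the tool goes at most 41.7 mm and 7.16 degrees, less where a joint would pass 70% of its speed; a pose out of reach is approached as far as the arm can. A call with a gripper value outside its range is refused whole. OPENING is the closure, from 0 (fully open) to 1 (shut), set as the call begins (- or left out, the last holds). The fingers move at their own pace and stop on an object; FORCE is the grip in N (left out, the last holds). Time passes only in rows, so rows that repeat a pose let the fingers close. It gives the time, the measured TCP pose, the force and the opening at its end, in the units of the state.
- env.get_state(): the state, without advancing time (a new reading comes with each control period).
- viewer.read_camera(name): name is "scene" or "top"; returns a dict with "image" (384x512x3 uint8, red, green, blue), "depth" (384x512 float32, m along the optical axis (not along the pixel's ray), 0 where there is no reading), "vertical_fov" (degrees; the focal length in pixels is half the picture's height over the tangent of half this angle, whatever the lens; pixels are square), "cx", "cy" (the principal point, pixels), "dist_coeffs" ([k1, k2, p1, p2, k3] as OpenCV has them; the pictures are not rectified), "R" (3x3) and "t" (3): a world point X has camera coordinates R X + t. Camera axes: x right, y down, z forward; pixel columns grow to the right and rows downward; lengths in m; the calibration is good to about 2 mm. A picture is of the moment at which its call begins.
- env.hand_in(): hands the job in, once; it reports no verdict.
The state is a dict: "clock": time; "joint_pos": joint angles; "qvel": joint speeds; "tau": joint torques, N m; "tcp_pos": TCP position; "orientation": TCP orientation; "wrist_force": force on the tool from outside, world axes, zero at the start; "ft_torque": the same for the moment, N m; "finger_gap": finger opening in m.
Only numpy, scipy, OpenCV 4.12 (cv2) and the standard library are available. Lean on these libraries where they do the work, as an engineer would, in place of code of your own. Each camera call takes 0.05 s, during which the arm holds its last target. There are 200 camera calls.

## Working session

There is one attempt and no reset: what is moved stays moved. The work goes in short steps, Python scripts to look and compute and a shell command to move; the robot and the scene stay as the last step left them, time stands still between calls to the robot, and variables do not carry over. Pictures are saved under pics/ and viewed, on a budget of 10 in all, crops included, one or two more only if the job needs it, and the job is handed in when it is done.

```bash
mkdir -p pics
cat > h.py <<'E'
import numpy as np, cv2
from workcell import env, viewer
def cam(n):
    c=viewer.read_camera(n); h,w=c["depth"].shape
    f=h/2/np.tan(np.radians(c["vertical_fov"])/2)
    K=np.array([[f,0,c["cx"]],[0,f,c["cy"]],[0,0,1.]])
    c["K"]=K
    vv,uu=np.mgrid[0:h,0:w]
    p=cv2.undistortPoints(np.stack([uu,vv],-1).reshape(-1,1,2).astype(float),K,np.array(c["dist_coeffs"])).reshape(h,w,2)
    z=c["depth"][...,None]
    P=np.concatenate([p*z,z],-1)
    c["X"]=(P-np.array(c["t"]))@np.array(c["R"])  # R^T(P-t)
    c["X"][c["depth"]==0]=np.nan
    return c
def save(c,n,crop=None,s=1):
    im=c["image"][...,::-1]
    if crop: im=im[crop[1]:crop[3],crop[0]:crop[2]]
    cv2.imwrite("pics/"+n,cv2.resize(im,None,fx=s,fy=s,interpolation=cv2.INTER_CUBIC))
E
python3 - <<'E'
from h import *
np.set_printoptions(precision=3,suppress=True)
a,b=cam("scene"),cam("top")
im=np.vstack([a["image"],b["image"]])[...,::-1]
cv2.imwrite("pics/a.png",a["image"][...,::-1]);cv2.imwrite("pics/b.png",b["image"][...,::-1])
np.savez("first.npz",aX=a["X"],bX=b["X"],aI=a["image"],bI=b["image"])
print(env.get_state(),env.grip_point_offset)
for c in(a,b): print(np.isfinite(c["X"]).mean(), -np.array(c["R"]).T@np.array(c["t"]))
E
```

```text
{'clock': 0.1, 'joint_pos': array([-1.427,  0.314,  0.045,  1.304,  0.   ,  1.431]), 'qvel': array([ 0.001,  0.   ,  0.002,  0.002, -0.   ,  0.   ]), 'tau': array([  0.004, -48.172,  29.925,   0.013,  -0.   ,   0.   ]), 'tcp_pos': array([ 0.161, -0.552,  0.231]), 'orientation': array([-0.001,  0.99 ,  0.141,  0.   ]), 'wrist_force': array([0.265, 0.425, 0.745]), 'ft_torque': array([-0.022, -0.038, -0.064]), 'finger_gap': 0.08521590611432707} -0.0187
0.996063232421875 [0.906 0.583 1.228]
0.9959767659505209 [0.462 0.036 0.977]
```

View pics/a.png

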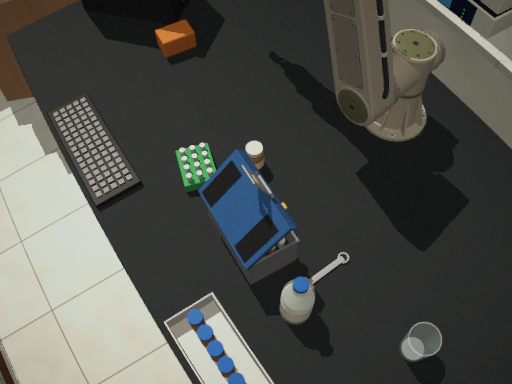

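View pics/b.png

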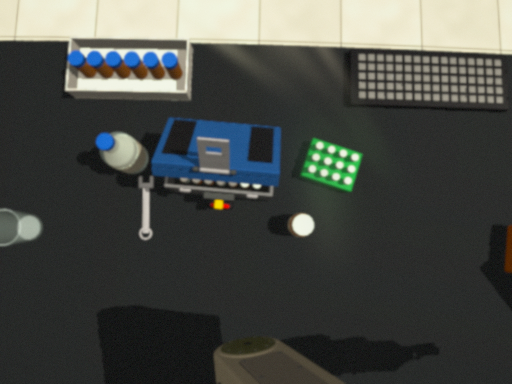

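The scene view shows the case at about (250,220), with the rack, jar, wrench and bottle around it. In the top view the lid is partly open (156–282, 120–187), the hasp lies back on it at (213,153), and the staple and catch are at (220,205). Next I'll measure these from the depth data.

Run:
```python
from h import *
np.set_printoptions(precision=3,suppress=True)
d=np.load("first.npz")
def comp(X,I,lo,hi,roi,n):
    hsv=cv2.cvtColor(I,cv2.COLOR_RGB2HSV); m=cv2.inRange(hsv,lo,hi)>0
    r=np.zeros_like(m); r[roi[1]:roi[3],roi[0]:roi[2]]=1; m&=r&np.isfinite(X[...,0])
    P=X[m]; print(n,len(P),"med",np.median(P,0),"min",np.percentile(P,2,0),"max",np.percentile(P,98,0)); return m,P
for k,roi,st in(("b",(145,110,295,200),(200,195,235,215)),("a",(195,145,305,270),(275,195,295,215))):
    X,I=d[k+"X"],d[k+"I"]
    m,P=comp(X,I,(100,100,40),(125,255,255),roi,k+" lid")
    # ransac-ish plane via top: iterate
    Q=P[P[:,2]>0.1]
    for _ in range(8):
        c=np.median(Q,0) if _==0 else Q.mean(0); n=np.linalg.svd(Q-c,full_matrices=False)[2][2]; n*=np.sign(n[2])
        e=(Q-c)@n; Q=Q[np.abs(e)<max(0.0025,1.5*e.std())]
    print("plane",n,c,len(Q),"tilt",np.arccos(n[2]),"yaw of front dir",np.degrees(np.arctan2(n[1],n[0])))
    # rotated extents
    hull=cv2.minAreaRect(Q[:,:2].astype(np.float32)); print(hull)
    comp(X,I,(20,150,100),(35,255,255),st,"staple")
    comp(X,I,(0,150,80),(8,255,255),(st[0],st[1],st[2]+10,st[3]+5),"red")
X=d["bX"]
for u,v in((213,140),(213,165),(213,185),(213,170),(180,137),(260,145),(220,204),(222,190),(240,193),(120,150),(332,165),(302,225),(146,180),(146,235)): print(u,v,X[v,u])
```

```text
b lid 4851 med [0.604 0.092 0.214] min [ 0.556 -0.021 -0.   ] max [0.709 0.228 0.238]
plane [ 0.651 -0.042  0.758] [0.633 0.098 0.193] 3189 tilt 0.7108067248056895 yaw of front dir -3.674266599184766
((0.6366860270500183, 0.1013174057006836), (0.24978534877300262, 0.12117987126111984), 85.99943542480469)
staple 99 med [0.518 0.11  0.082] min [ 0.508  0.1   -0.001] max [0.528 0.124 0.096]
red 43 med [0.518 0.096 0.047] min [0.511 0.086 0.029] max [0.524 0.133 0.051]
a lid 4206 med [0.625 0.115 0.199] min [ 0.557 -0.017  0.138] max [0.697 0.228 0.238]
plane [ 0.653 -0.043  0.756] [0.634 0.113 0.192] 3096 tilt 0.7135811791908953 yaw of front dir -3.765979932136554
((0.6363809704780579, 0.10357263684272766), (0.2506004869937897, 0.12034245580434799), 86.24852752685547)
staple 20 med [0.51  0.11  0.082] min [0.478 0.066 0.   ] max [0.514 0.119 0.086]
  return _methods._mean(a, axis=axis, dtype=dtype,
  ret = um.true_divide(
Traceback (most recent call last):
IndexError: index -1 is out of bounds for axis 0 with size 0
```

The lid is open 0.71 rad, the case yaw is -3.7°, and the case origin is at about (0.612, 0.104). The staple agrees with this within 2 mm. Now I'll raise the tool, align it to the case axes and close the fingers.

```bash
python3 -m inch '[[[0,0,-0.03],6],[[0,0,-0.06],12],[[0,0,-0.09],18],[[0,0,-0.12],19.9],[[0,0,-0.12],19.9]]' 1 40
```

```text
clock: 0.52
tcp_pos: [0.1612, -0.5532, 0.3564]
orientation: [0.003, 0.999, -0.032, 0.001]
wrist_force: [0.1, 0.3, 0.4]
finger_gap: 0.0257
```

```bash
for i in 1 2 3; do python3 -m inch '[[[0.02,-0.031,0],0],[[0.04,-0.062,0],0],[[0.06,-0.093,0],0],[[0.08,-0.124,0],0],[[0.1,-0.155,0],0]]' | head -3; done
```

```text
clock: 0.93
tcp_pos: [0.2715, -0.4034, 0.3547]
orientation: [0.003, 0.999, -0.033, 0.0]
clock: 1.35
tcp_pos: [0.3819, -0.2534, 0.3533]
orientation: [0.003, 0.999, -0.032, 0.0]
clock: 1.77
tcp_pos: [0.4923, -0.1034, 0.352]
orientation: [0.003, 0.999, -0.032, -0.0]
```

```bash
python3 -m inch '[[[0.022,-0.032,0],0],[[0.044,-0.065,0],0],[[0.066,-0.097,0],0],[[0.088,-0.13,0],0],[[0.088,-0.13,0],0]]' ; python3 -m inch '[[[0,0,0.03],0],[[0,0,0.06],0],[[0,0,0.09],0],[[0,0,0.1],0],[[0,0,0.1],0]]'
python3 - <<'E'
from h import *
a=cam("scene"); save(a,"c.png",(150,100,350,330),2.5)
E
```

```text
clock: 2.18
tcp_pos: [0.5913, 0.026, 0.3483]
orientation: [0.001, 1.0, -0.029, -0.001]
wrist_force: [-2.4, 0.3, -1.8]
finger_gap: 0.0001
clock: 2.6
tcp_pos: [0.5887, 0.0258, 0.2447]
orientation: [0.001, 1.0, -0.029, -0.005]
wrist_force: [0.2, -0.2, 0.6]
finger_gap: -0.0002
```

View pics/c.png

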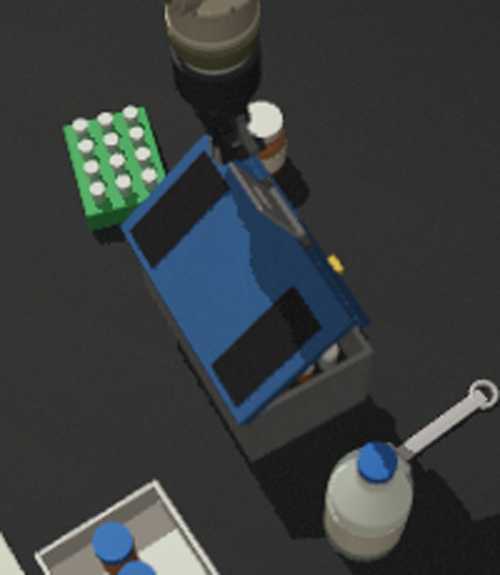

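The picture shows the closed fingers at about (230,135), just above the front of the near patch and clear of the hasp. Now I'll press along the lid's arc.

```bash
python3 -m inch '[[[0,0,0.008],0],[[0,0,0.016],0],[[-0.003,0,0.022],0],[[-0.006,0,0.028],0],[[-0.01,0,0.034],0]]'; python3 -m inch '[[[-0.004,0,0.006],0],[[-0.008,0,0.012],0],[[-0.011,0,0.018],0],[[-0.014,0,0.024],0],[[-0.016,0,0.03],0]]'
```

```text
clock: 3.07
tcp_pos: [0.5798, 0.0259, 0.2135]
orientation: [0.001, 1.0, -0.029, -0.002]
wrist_force: [-0.8, -0.9, 2.5]
finger_gap: 0.0003
clock: 3.48
tcp_pos: [0.563, 0.0268, 0.1829]
orientation: [0.001, 1.0, -0.029, -0.002]
wrist_force: [-0.2, -0.4, 1.4]
finger_gap: -0.0003
```

```bash
python3 -m inch '[[[-0.002,0,0.004],0],[[-0.004,0,0.008],0],[[-0.005,0,0.012],0],[[-0.006,0,0.016],0],[[-0.006,0,0.016],0]]'; python3 -m inch '[[[0,0,0.002],0],[[0,0,0.004],0],[[0,0,0.006],0],[[0,0,0.006],0]]'
```

```text
clock: 3.9
tcp_pos: [0.5563, 0.0272, 0.1659]
orientation: [0.001, 1.0, -0.029, -0.003]
wrist_force: [-1.0, 0.1, -1.0]
finger_gap: 0.0001
clock: 4.23
tcp_pos: [0.5562, 0.0272, 0.1595]
orientation: [0.001, 1.0, -0.029, -0.004]
wrist_force: [-1.0, 0.2, -0.1]
finger_gap: -0.0
```

```bash
for i in 1 2 3; do python3 -m inch '[[[0,0,0.0015],0],[[0,0,0.003],0],[[0,0,0.004],0],[[0,0,0.004],0]]' | grep -E 'tcp|force'; done
```

```text
tcp_pos: [0.5561, 0.0272, 0.1552]
wrist_force: [0.0, 0.1, 0.4]
tcp_pos: [0.5561, 0.0272, 0.153]
wrist_force: [-4.7, 0.0, 11.6]
tcp_pos: [0.5555, 0.0273, 0.1499]
wrist_force: [-3.4, -0.1, 6.8]
```

```bash
for i in 1 2 3; do python3 -m inch '[[[0,0,0.001],0],[[0,0,0.002],0],[[0,0,0.003],0],[[0,0,0.003],0]]' | grep -E 'tcp|force'; done
```

```text
tcp_pos: [0.5555, 0.0272, 0.147]
wrist_force: [-0.3, -0.3, 1.0]
tcp_pos: [0.5558, 0.0271, 0.1441]
wrist_force: [0.4, -0.4, 0.6]
tcp_pos: [0.5559, 0.0271, 0.1437]
wrist_force: [-6.7, 0.1, 17.9]
```

The lid snapped and now sits on its stop at z = 144 mm. I'll lift off and look at it.

```bash
python3 -m inch '[[[0,0,-0.035],0],[[0,0,-0.07],0],[[0,0,-0.105],0],[[0,0,-0.14],0],[[0,0,-0.14],0]]' | grep -E 'tcp|force|clock'
python3 - <<'E'
from h import *
np.set_printoptions(precision=4,suppress=True)
a,b=cam("scene"),cam("top")
np.savez("s2.npz",aX=a["X"],bX=b["X"],aI=a["image"],bI=b["image"])
C=np.array([.612,.104,0]);t=np.radians(-3.7);R=np.array([[np.cos(t),np.sin(t),0],[-np.sin(t),np.cos(t),0],[0,0,1]])
for n,c in(("a",a),("b",b)):
    X=(c["X"]-C)@R.T
    m=(np.abs(X[...,1])<.13)&(X[...,0]>-.09)&(X[...,0]<.08)&(X[...,2]>.12)
    hsv=cv2.cvtColor(c["image"],cv2.COLOR_RGB2HSV); bl=m&(cv2.inRange(hsv,(100,100,40),(125,255,255))>0)
    P=X[bl&(X[...,2]<.16)]; print(n,"lid",len(P),P.min(0),P.max(0),np.polyfit(P[:,0],P[:,2],1))
    h=X[(X[...,2]>.152)&(X[...,2]<.23)&(np.abs(X[...,1])<.04)&(X[...,0]>-.13)&(X[...,0]<.06)]
    if len(h): print("hasp",len(h),np.percentile(h,[2,50,98],axis=0),np.polyfit(h[:,2],h[:,0],1))
save(b,"d.png",(130,90,330,260),3)
save(a,"d2.png",(180,130,320,290),3.5)
E
```

```text
clock: 6.65
tcp_pos: [0.5592, 0.0274, 0.291]
wrist_force: [1.1, -0.4, 0.7]
a lid 3884 [-0.0812 -0.1252  0.1212] [0.0768 0.1276 0.1528] [-0.0013  0.1438]
hasp 175 [[-0.0788 -0.0261  0.1532]
 [-0.0559  0.0046  0.1946]
 [-0.04    0.0295  0.2231]] [ 0.5371 -0.1611]
b lid 623 [-0.0801  0.092   0.1211] [0.0772 0.1244 0.1499] [0.0098 0.1436]
```

View pics/d2.png

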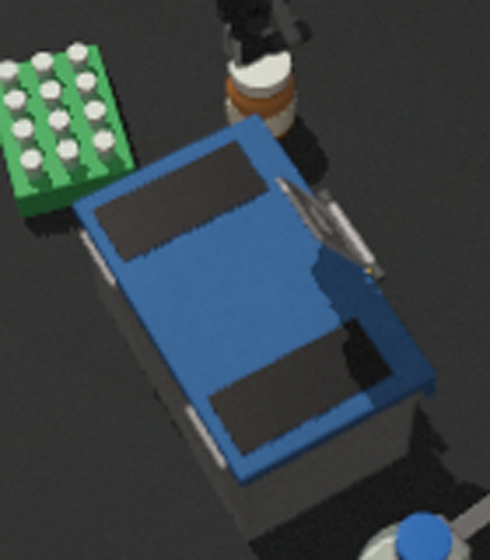

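The lid is shut and flat: top at 143.8 mm, slope -0.001. In the picture the hasp leans back with its tip near (285,185), which works out to a 3.6 rad angle with the tip at case x -40 mm, z 219 mm. I'll bring the fingers in behind it.

```bash
python3 -m inch '[[[0.025,0,0],0],[[0.05,0,0],0],[[0.05,-0.027,0],0],[[0.05,-0.054,0],0],[[0.05,-0.081,0],0]]' | grep -E 'tcp|force'; python3 -m inch '[[[0,0,0.03],0],[[0,0,0.06],0],[[0,0,0.09],0],[[0,0,0.1],0],[[0,0,0.1],0]]'| grep -E 'tcp|force|ori'
cat > w.py <<'E'
from h import *
s=env.get_state();p=s["tcp_pos"]-np.array([.6125,.105,0]);t=np.radians(-3.7);c,q=np.cos(t),np.sin(t)
w=s["wrist_force"]
print("t %.1f case mm: x %.1f y %.1f z %.1f  F case %.1f %.1f %.1f"%(s["clock"],1e3*(c*p[0]+q*p[1]),1e3*(-q*p[0]+c*p[1]),1e3*p[2],c*w[0]+q*w[1],-q*w[0]+c*w[1],w[2]))
E
python3 w.py
```

```text
tcp_pos: [0.6109, 0.0787, 0.2829]
wrist_force: [-0.1, -0.4, -0.5]
tcp_pos: [0.6075, 0.0806, 0.1794]
orientation: [-0.01, 1.0, -0.004, -0.005]
wrist_force: [0.2, -0.0, 0.3]
t 7.6 case mm: x -3.4 y -24.6 z 179.4  F case 0.2 -0.0 0.3
```

```bash
python3 -c "
from h import *
s=env.get_state();print(s['joint_pos'],s['orientation'],s['qvel'])"; python3 -m inch '[[[0,0,0],-1.5],[[0,0,0],-3],[[0,0,0],-3]]' | grep -E 'tcp|ori'; python3 -c "
from h import *
s=env.get_state();print(s['joint_pos'])"
```

```text
[-0.00854428  0.41239733  0.06235301  1.23145981  0.01940046  3.1415163 ] [-0.00972292  0.99992944 -0.00428562 -0.00531177] [-0.00596583 -0.03084219  0.0922422   0.04932046 -0.0015671  -0.00133218]
tcp_pos: [0.6082, 0.0808, 0.1813]
orientation: [-0.01, 1.0, 0.022, -0.004]
[-0.00826562  0.41098458  0.06496823  1.2333271   0.01954382  3.08858735]
```

Joint 6 has reached its range limit. A half turn of the tool gives the same fingers, so I'll lift and spin back.

```bash
python3 -m inch '[[[0,0,-0.03],0],[[0,0,-0.06],0],[[0,0,-0.07],-7],[[0,0,-0.07],-14],[[0,0,-0.07],-21]]' | grep -E 'tcp|ori'; for i in 1 2 3 4; do python3 -m inch '[[[0,0,0],-7],[[0,0,0],-14],[[0,0,0],-21],[[0,0,0],-28],[[0,0,0],-35]]' | grep -E 'tcp|ori'; done;  python3 -m inch '[[[0,0,0],-6],[[0,0,0],-12],[[0,0,0],-12]]' | grep -E 'tcp|ori'; python3 -c "
from h import *
from scipy.spatial.transform import Rotation as R
s=env.get_state();print(s['joint_pos']);q=s['orientation'];M=R.from_quat(q[[1,2,3,0]]).as_matrix();print(M.round(4),np.degrees(np.arctan2(M[1,0],M[0,0])))"; python3 w.py
```

```text
tcp_pos: [0.6101, 0.0795, 0.2549]
orientation: [-0.01, 0.978, 0.207, 0.001]
tcp_pos: [0.6106, 0.0796, 0.257]
orientation: [-0.009, 0.87, 0.494, 0.005]
tcp_pos: [0.6111, 0.0796, 0.2591]
orientation: [-0.006, 0.679, 0.734, 0.008]
tcp_pos: [0.6116, 0.0797, 0.2612]
orientation: [-0.002, 0.424, 0.905, 0.01]
tcp_pos: [0.612, 0.0798, 0.2633]
orientation: [0.003, 0.13, 0.991, 0.01]
tcp_pos: [0.6126, 0.0798, 0.2653]
orientation: [0.005, 0.025, 1.0, 0.01]
[-0.01016433  0.38279535  0.22793451  1.40487689  0.02013187  0.03903719]
[[-0.9987  0.049   0.0113]
 [ 0.0492  0.9986  0.02  ]
 [-0.0103  0.0205 -0.9997]] 177.1812960665162
t 10.2 case mm: x 1.7 y -25.1 z 265.3  F case -0.2 0.6 0.8
```

```bash
python3 -m inch '[[[0,0.026,0.015],0.5],[[0,0.026,0.04],1],[[0,0.026,0.065],1],[[0,0.026,0.08],1],[[0,0.026,0.08],1]]' >/dev/null; python3 w.py; python3 -m inch '[[[0.01,0,0],0],[[0.02,0,0],0],[[0.03,0,0],0],[[0.04,0,0],0],[[0.05,0,0],0]]' >/dev/null; python3 w.py
```

```text
t 10.6 case mm: x 0.2 y 2.6 z 183.0  F case -0.5 -0.6 -0.4
t 11.0 case mm: x -46.4 y 3.0 z 187.2  F case 2.2 -0.2 1.8
```

```bash
python3 -m inch '[[[0.012,0,0],0],[[0.024,0,0],0],[[0.036,0,0],0],[[0.048,0,0],0],[[0.06,0,0],0]]' >/dev/null; python3 w.py; python3 -m inch '[[[0.008,0,0.006],0],[[0.016,0,0.013],0],[[0.022,0,0.021],0],[[0.026,0,0.03],0],[[0.03,0,0.04],0]]' >/dev/null; python3 w.py;python3 - <<'E'
from h import *
b=cam("top"); save(b,"e.png",(130,90,330,260),3)
E
```

```text
t 11.4 case mm: x -105.3 y 3.5 z 189.0  F case 1.4 -0.6 0.2
t 11.8 case mm: x -133.4 y 4.8 z 150.1  F case 1.2 -0.6 0.7
```

View pics/e.png

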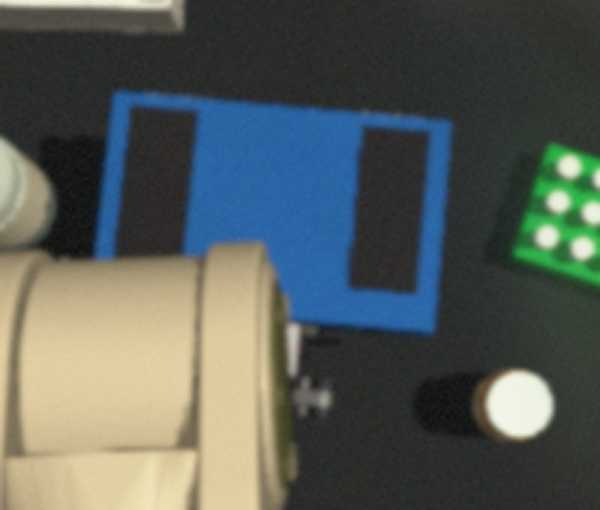

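The hasp has swung forward: its edge is visible beside the wrist at about (310,395) and it's gone from the lid top. I'll continue over the top and down.

```bash
python3 -m inch '[[[0.009,0,0.01],0],[[0.016,-0.001,0.02],0],[[0.019,-0.002,0.032],0],[[0.019,-0.003,0.042],0],[[0.015,-0.003,0.052],0]]' >/dev/null; python3 w.py; python3 -m inch '[[[-0.003,0,0.003],0],[[-0.006,0,0.005],0],[[-0.009,0,0.005],0],[[-0.012,0,0.005],0],[[-0.012,0,0.005],0]]' >/dev/null; python3 w.py;python3 - <<'E'
from h import *
a=cam("scene"); save(a,"f.png",(200,130,340,270),4)
E
```

```text
t 12.3 case mm: x -148.6 y 3.0 z 96.0  F case 0.8 -1.1 0.9
t 12.7 case mm: x -135.8 y 2.8 z 91.5  F case 1.4 0.0 0.4
```

View pics/f.png

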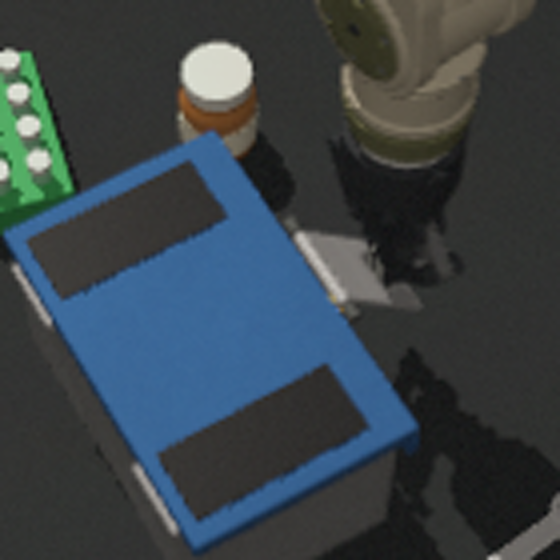

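The hasp now slopes out and down in front of the lid (300–420, 230–305), with the fingers against its outer face. I'll push it in.

```bash
python3 -m inch '[[[-0.004,0,0],0],[[-0.008,0,0],0],[[-0.012,0,0],0],[[-0.015,0,0],0],[[-0.015,0,0],0]]' >/dev/null; python3 w.py; for i in 1 2 3 ; do python3 -m inch '[[[-0.002,0,0],0],[[-0.003,0,0],0],[[-0.004,0,0],0],[[-0.004,0,0],0]]' >/dev/null; python3 w.py;done
```

```text
t 13.2 case mm: x -119.2 y 2.8 z 92.3  F case -0.2 -0.5 0.7
t 13.5 case mm: x -114.8 y 2.8 z 92.5  F case -0.1 -0.1 -0.8
t 13.8 case mm: x -110.7 y 2.7 z 92.6  F case -1.7 0.4 -0.3
t 14.2 case mm: x -107.6 y 2.6 z 92.5  F case -5.5 0.8 1.4
```

```bash
for i in 1 2 3 ; do python3 -m inch '[[[-0.001,0,0],0],[[-0.002,0,0],0],[[-0.0025,0,0],0],[[-0.0025,0,0],0]]' >/dev/null; python3 w.py;done
```

```text
t 14.5 case mm: x -107.5 y 2.6 z 92.4  F case -8.3 0.5 6.1
t 14.8 case mm: x -107.5 y 2.6 z 92.3  F case -9.8 -0.3 7.2
t 15.2 case mm: x -107.5 y 2.6 z 92.3  F case -9.8 0.6 7.8
```

The resistance starts at about 0.075 rad, which matches the catch. I'll increase the push gradually.

```bash
python3 -m inch '[[[-0.002,0,0],0],[[-0.003,0,0],0],[[-0.004,0,0],0],[[-0.004,0,0],0]]' >/dev/null; python3 w.py; python3 -m inch '[[[-0.002,0,0],0],[[-0.004,0,0],0],[[-0.005,0,0],0],[[-0.005,0,0],0]]' >/dev/null; python3 w.py
```

```text
t 15.5 case mm: x -106.6 y 2.6 z 92.2  F case -10.3 -0.1 7.4
t 15.8 case mm: x -105.5 y 2.6 z 91.6  F case -12.1 0.5 5.9
```

```bash
for i in 1 2; do python3 -m inch '[[[-0.002,0,0],0],[[-0.004,0,0],0],[[-0.005,0,0],0],[[-0.005,0,0],0]]' >/dev/null; python3 w.py; done
```

```text
t 16.2 case mm: x -106.0 y 2.7 z 90.5  F case -14.6 0.3 6.1
t 16.5 case mm: x -106.6 y 2.7 z 89.1  F case -15.2 0.9 5.6
```

Run:
```python
from h import *
from scipy.spatial.transform import Rotation as R
np.set_printoptions(precision=4,suppress=True)
s=env.get_state();q=s['orientation'];M=R.from_quat(q[[1,2,3,0]]).as_matrix();print(M,s['joint_pos'],s['ft_torque'],s['wrist_force'])
a=cam("scene");save(a,"g.png",(210,140,330,240),5)
C=np.array([.6125,.105,0]);t=np.radians(-3.7);Q=np.array([[np.cos(t),np.sin(t),0],[-np.sin(t),np.cos(t),0],[0,0,1]])
for c in(a,cam("top")):
    X=(c["X"]-C)@Q.T
    hsv=cv2.cvtColor(c["image"],cv2.COLOR_RGB2HSV)
    m=(abs(X[...,1])<.04)&(X[...,0]<-.085)&(X[...,0]>-.125)&(X[...,2]<.15)&(X[...,2]>.03)
    v,u=np.nonzero(m); o=np.argsort(X[m][:,2])
    print(len(o)); print(np.c_[X[m]*1e3,u,v,c["image"][m]].astype(int)[o][::max(1,len(o)//25)])
```

```text
[[-0.9969  0.0751 -0.0231]
 [ 0.0745  0.9969  0.0233]
 [ 0.0248  0.0215 -0.9995]] [ 0.0535  0.3101 -0.3226  0.9599  0.0245  0.1281] [0.3096 2.4738 0.121 ] [-15.0858   1.8312   5.6335]
127
[[ -91    0  109  281  202   83   91  104]
 [ -90   -4  115  280  200  101  100   98]
 [ -94  -12  135  280  193   74   72   71]
 [ -93   31  137  289  206   27   25   24]
 [ -93    8  139  284  199   52   50   50]
 [-101   14  139  288  199   27   28   27]
 [ -94  -26  140  277  188   31   32   34]
 [-107   14  140  290  198   27   28   28]
 [-104   13  141  289  198   25   27   28]
 [-105   17  141  290  199   28   31   31]
 [ -87  -25  142  275  189  193  190  185]
 [ -90   36  142  289  207   43   43   40]
 [ -91  -26  142  276  188   97   95   93]
 [ -90   -6  143  280  194  101   98   95]
 [ -90   22  143  286  203   87   85   81]
 [-112   19  143  293  198   35   36   34]
 [-108   21  144  292  199   29   31   30]
 [-101   14  144  288  198   28   28   29]
 [ -88   16  145  284  201   97   95   92]
 [ -87  -30  145  274  187   84   82   79]
 [ -90  -35  145  274  185   45   45   44]
 [-100   24  146  290  201   29   28   31]
 [-105   21  146  291  199   25   25   26]
 [ -99   21  147  289  200   24   25   25]
 [ -88  -31  148  274  186   69   69   65]
 [-103   28  149  292  201   40   41   40]]
0
[]
```

View pics/g.png

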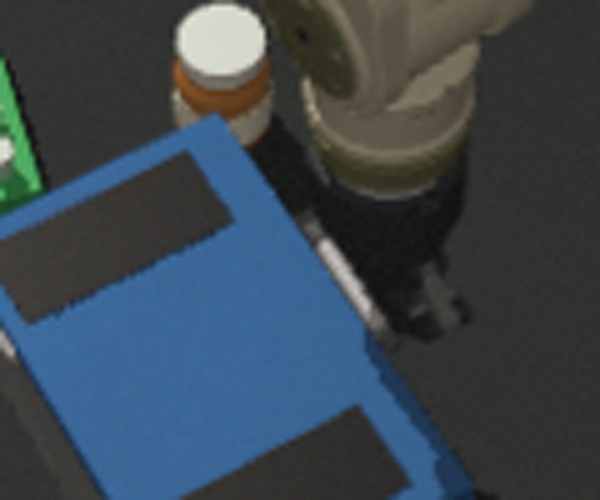

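The picture shows the gripper close against the lid's front edge. The tool has crept to a 1.3° tilt, so the wider part of the fingers above the pads is probably touching the hasp's pin. I'll back off and push higher, so that only the pads face the strap.

```bash
python3 -m inch '[[[0.006,0,0],0],[[0.012,-0.002,-0.008],-1],[[0.012,-0.003,-0.018],-1],[[0.012,-0.003,-0.018],-1]]' >/dev/null; python3 w.py; python3 -m inch '[[[-0.003,0,0],0],[[-0.006,0,0],0],[[-0.009,0,0],0],[[-0.011,0,0],0],[[-0.011,0,0],0]]' >/dev/null; python3 w.py
python3 - <<'E'
from h import *
print(env.get_state()["orientation"],env.get_state()["ft_torque"])
E
```

```text
t 16.9 case mm: x -115.6 y -0.6 z 110.3  F case 0.6 0.5 0.6
t 17.4 case mm: x -104.6 y -0.6 z 109.6  F case -0.4 -0.8 0.0
[-0.00934825  0.02880178  0.9994768   0.01136648] [-0.03412133  0.106033   -0.03925806]
```

Free now, so the earlier contact was higher up the finger. I'll continue gently.

```bash
for i in 1 2 3; do python3 -m inch '[[[-0.0005,0,0],0],[[-0.001,0,0],0],[[-0.002,0,0],0],[[-0.002,0,0],0]]' >/dev/null; python3 w.py; done
```

```text
t 17.7 case mm: x -104.5 y -0.6 z 109.1  F case -5.8 0.2 3.7
t 18.0 case mm: x -104.4 y -0.6 z 108.6  F case -7.3 -0.3 4.6
t 18.4 case mm: x -104.3 y -0.6 z 108.3  F case -7.7 -0.0 5.0
```

Before pushing further I'll move aside and measure the hasp's angle.

```bash
python3 -m inch '[[[0.03,0,0],0],[[0.04,0,-0.03],0],[[0.04,0,-0.06],0],[[0.04,0,-0.09],0],[[0.04,0,-0.1],0]]' >/dev/null; python3 -m inch '[[[0,-0.035,0],0],[[0,-0.07,0],0],[[0,-0.105,0],0],[[0,-0.14,0],0],[[0,-0.175,0],0]]' >/dev/null; python3 w.py
python3 - <<'E'
from h import *
np.set_printoptions(suppress=True)
a=cam("top");save(a,"i.png",(180,150,270,230),7)
C=np.array([.6125,.105,0]);t=np.radians(-3.7);Q=np.array([[np.cos(t),np.sin(t),0],[-np.sin(t),np.cos(t),0],[0,0,1]])
for c in(a,cam("scene")):
    X=(c["X"]-C)@Q.T
    m=(abs(X[...,1])<.045)&(X[...,0]<-.084)&(X[...,0]>-.15)&(X[...,2]<.16)&(X[...,2]>.02)
    v,u=np.nonzero(m); o=np.argsort(X[m][:,2])
    print(len(o)); print(np.c_[X[m]*1e3,u,v,c["image"][m]].astype(int)[o][::max(1,len(o)//30)])
E
```

```text
t 19.2 case mm: x -135.9 y -179.6 z 210.1  F case 1.0 0.3 0.3
316
[[-100   -9   20  223  208  137   66    1]
 [ -94  -31   35  232  206   40   39   36]
 [ -99   23   36  209  206   39   22   22]
 [ -97   26   38  208  205   34   28   28]
 [ -96   15   47  212  205  122   45   30]
 [ -96  -17   49  226  206  185   38   32]
 [ -94   10   54  214  204  174  136   35]
 [ -92  -13   67  224  204  102   77   70]
 [ -93  -17   79  225  204   88   67   64]
 [ -99   -1   81  218  206  242  214    0]
 [ -94  -10   82  222  204  153  118   36]
 [ -98  -10   83  222  206  224  155    0]
 [ -95    0   85  217  204  219  176    0]
 [ -92   18   92  209  202   63   61   59]
 [ -92  -18  103  225  203   70   68   64]
 [ -92  -30  112  230  203   75   72   70]
 [ -92   16  118  209  201   74   72   69]
 [ -91  -22  126  226  202   94   92   88]
 [ -91  -29  136  229  202   97   94   90]
 [ -91   14  140  209  200  109  105  101]
 [ -90    7  140  212  200  119  116  111]
 [ -90  -27  142  228  201  138  134  128]
 [ -86  -22  142  226  199  189  183  174]
 [ -88    3  143  214  199  171  166  158]
 [
[... 801 characters left out ...]
 [-84  22 142 284 204 167 163 159]
 [-90  22 142 286 203 151 147 143]
 [-85  -3 143 279 196 174 171 166]
 [-87  17 143 284 202 194 190 184]
 [-85   6 143 281 199 172 169 164]
 [-90  26 143 287 204  97  95  93]
 [-88 -17 144 277 191 171 167 162]
 [-87 -35 144 273 186  93  92  87]
 [-85   1 144 280 197 185 181 176]
 [-90 -36 144 274 185  59  59  57]
 [-89   4 145 282 197 146 142 138]
 [-88 -37 145 273 185  80  82  77]
 [-86 -24 145 275 189 195 192 187]
 [-84  31 145 286 206  85  85  80]
 [-88  20 145 285 202 153 150 145]
 [-87  -6 146 279 194 176 173 167]
 [-88   1 146 281 196 153 150 144]
 [-84  41 147 288 209  52  52  49]
 [-86   4 147 281 197 177 173 168]
 [-84  26 148 285 204 183 179 175]]
```

View pics/i.png

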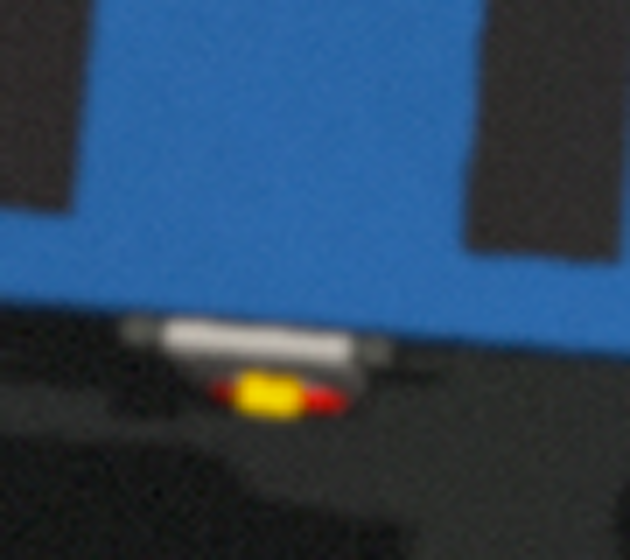

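The hasp looks flat: the strap's edge sits with the red catch and yellow staple standing in front of it (around (285,395) in the crop). I'll fit the strap's slope.

Run:
```python
from h import *
C=np.array([.6125,.105,0]);t=np.radians(-3.7);Q=np.array([[np.cos(t),np.sin(t),0],[-np.sin(t),np.cos(t),0],[0,0,1]])
Z=[]
for _ in range(5):
    c=cam("top");X=(c["X"]-C)@Q.T; I=c["image"].astype(int); sat=I.max(-1)-I.min(-1)
    m=(abs(X[...,1])<.027)&(X[...,0]<-.085)&(X[...,0]>-.12)&(X[...,2]<.132)&(X[...,2]>.055)&(sat<30)
    Z.append(X[m])
Z=np.vstack(Z)
for lo,hi in((.055,.132),(.055,.1),(.085,.132)):
    z=Z[(Z[:,2]>lo)&(Z[:,2]<hi)]; p=np.polyfit(z[:,2],z[:,0],1); r=z[:,0]-np.polyval(p,z[:,2]); z=z[abs(r)<.002]
    print(len(z),np.polyfit(z[:,2],z[:,0],1),r.std())
for a,b in((50,60),(60,70),(70,80),(80,90),(90,100),(100,110),(110,120),(120,130)):
    z=Z[(Z[:,2]*1e3>a)&(Z[:,2]*1e3<b)]; print(a,len(z),np.median(z[:,0])*1e3 if len(z) else 0)
# case's front-face wall slope reference
X=(c["X"]-C)@Q.T
m=(abs(X[...,1])>.05)&(abs(X[...,1])<.115)&(X[...,0]<-.06)&(X[...,0]>-.09)&(X[...,2]<.115)&(X[...,2]>.03)
if m.sum()>5: print("wall",m.sum(),np.polyfit(X[m][:,2],X[m][:,0],1),np.median(X[m][:,0]))
```

```text
224 [ 0.0350422  -0.09639627] 0.00014779549786190049
79 [ 0.03597306 -0.09647655] 0.00014497695424050495
185 [ 0.03467504 -0.09635328] 0.00014957271921796532
50 0 0
60 11 -94.10920661188278
70 21 -93.83329260344868
80 22 -93.4463005279542
90 25 -93.00734265125892
100 40 -92.76402423558231
110 41 -92.31862766868488
120 52 -92.0408018838948
wall 15 [-0.00273688 -0.08013023] -0.08047561367896135
```

The strap slope is 0.035 rad, so the hasp isn't fully home and the upper finger is still blocking it. The tool needs to lean back. Rows can't command tilt, but driving past the arm's reach may make the tool lean outward, so I'll test that in the free space above the rack.

```bash
cat > o.py <<'E'
from h import *
from scipy.spatial.transform import Rotation as R
s=env.get_state();q=s['orientation'];M=R.from_quat(q[[1,2,3,0]]).as_matrix()
t=np.radians(-3.7);Q=np.array([[np.cos(t),np.sin(t),0],[-np.sin(t),np.cos(t),0],[0,0,1]])
print("tool axes in case (cols x y z):\n",(Q@M).round(3),s['joint_pos'].round(2))
E
python3 -m inch '[[[-0.03,-0.01,-0.027],0],[[-0.06,-0.02,-0.054],0],[[-0.09,-0.02,-0.08],0],[[-0.12,-0.02,-0.1],0],[[-0.155,-0.02,-0.1],0]]' >/dev/null; python3 w.py
python3 -m inch '[[[-0.035,0,0],0],[[-0.07,0,0],0],[[-0.105,0,0],0],[[-0.14,0,0],0],[[-0.175,0,0],0]]' >/dev/null; python3 w.py;python3 o.py
```

```text
t 20.0 case mm: x 23.1 y -196.3 z 311.5  F case 1.5 -0.1 1.5
t 20.4 case mm: x 175.6 y -191.4 z 301.6  F case 82.4 -7.4 90.3
tool axes in case (cols x y z):
 [[-1.    -0.013  0.004]
 [-0.013  1.     0.019]
 [-0.004  0.019 -1.   ]] [-0.23  0.91  1.27  1.92  0.02 -0.18]
```

```bash
python3 -m inch '[[[0.0,0,0],0]]'; python3 w.py; python3 -m inch '[[[-0.003,0,0],0],[[-0.006,0,0],0],[[-0.01,0,0],0]]' >/dev/null; python3 w.py;python3 o.py
```

```text
clock: 20.47
tcp_pos: [0.7722, -0.0936, 0.2803]
orientation: [-0.016, 0.024, 0.999, 0.013]
wrist_force: [-0.4, 0.8, -6.8]
finger_gap: 0.0
t 20.5 case mm: x 172.2 y -187.9 z 280.3  F case -0.5 0.7 -6.8
t 20.7 case mm: x 177.7 y -185.5 z 274.8  F case 0.1 -0.3 -0.0
tool axes in case (cols x y z):
 [[-0.999 -0.017 -0.03 ]
 [-0.018  1.     0.025]
 [ 0.03   0.026 -0.999]] [-0.23  0.95  1.26  1.92  0.02 -0.18]
```

That 122 N reading was a transient spike as joint 3 reached its range end. It was gone one row later, and I'll report it. The lean also went the wrong way at that stop. From the pitch relation (j2 - j3 + j4), joint 3's other end, close to the base, should lean the tool back, so I'll go there slowly.

```bash
python3 -m inch '[[[0.02,0,0],0],[[0.05,0,0.01],0],[[0.085,0,0.02],0],[[0.12,0,0.03],0],[[0.155,0,0.04],0]]' >/dev/null; python3 w.py
python3 -m inch '[[[0.035,0,0.01],0],[[0.07,0,0.02],0],[[0.105,0,0.025],0],[[0.14,0,0.03],0],[[0.17,0,0.03],0]]' >/dev/null; python3 w.py;python3 o.py;python3 -m inch '[[[0.02,0,0],0],[[0.04,0,0],0],[[0.06,0,0],0],[[0.07,0,0],0],[[0.075,0,0],0]]' >/dev/null; python3 w.py;python3 o.py
```

```text
t 21.1 case mm: x 44.5 y -186.8 z 248.1  F case 1.2 -0.5 1.2
t 21.6 case mm: x -127.8 y -188.9 z 223.7  F case 0.2 -0.4 0.4
tool axes in case (cols x y z):
 [[-1.    -0.02  -0.016]
 [-0.02   1.     0.022]
 [ 0.016  0.022 -1.   ]] [-0.34  0.15 -0.19  1.26  0.02 -0.29]
t 22.0 case mm: x -202.9 y -190.4 z 227.2  F case 0.0 0.2 0.2
tool axes in case (cols x y z):
 [[-1.    -0.02  -0.011]
 [-0.02   1.     0.02 ]
 [ 0.01   0.02  -1.   ]] [-0.39 -0.   -0.34  1.25  0.02 -0.35]
```

```bash
python3 -m inch '[[[0.02,0,0],0],[[0.04,0,0.01],0],[[0.06,0,0.03],0],[[0.07,0,0.055],0],[[0.07,0,0.08],0]]' >/dev/null; python3 w.py;python3 o.py; python3 -m inch '[[[0.005,0,0.015],0],[[0.01,0,0.03],0],[[0.015,0,0.045],0],[[0.02,0,0.055],0],[[0.025,0,0.06],0]]' >/dev/null; python3 w.py;python3 o.py
```

```text
t 22.4 case mm: x -273.7 y -190.4 z 148.5  F case 0.7 -0.0 0.2
tool axes in case (cols x y z):
 [[-1.    -0.02  -0.007]
 [-0.02   1.     0.019]
 [ 0.007  0.019 -1.   ]] [-0.46 -0.1  -0.63  1.05  0.01 -0.41]
t 22.8 case mm: x -298.6 y -190.0 z 88.3  F case -0.3 -0.6 -0.1
tool axes in case (cols x y z):
 [[-1.    -0.02  -0.006]
 [-0.02   1.     0.018]
 [ 0.005  0.018 -1.   ]] [-0.49 -0.09 -0.79  0.89  0.01 -0.44]
```

```bash
python3 -m inch '[[[0.01,0,0.003],0],[[0.02,0,0.006],0],[[0.03,0,0.009],0],[[0.04,0,0.012],0],[[0.05,0,0.015],0]]' >/dev/null; python3 w.py;python3 o.py; python3 -m inch '[[[0.004,0,0.001],0],[[0.008,0,0.002],0],[[0.012,0,0.003],0],[[0.016,0,0.004],0],[[0.02,0,0.005],0]]' >/dev/null; python3 w.py;python3 o.py
```

```text
t 23.2 case mm: x -349.4 y -190.8 z 73.7  F case -0.4 -0.1 -0.3
tool axes in case (cols x y z):
 [[-1.    -0.02  -0.005]
 [-0.02   1.     0.018]
 [ 0.005  0.018 -1.   ]] [-0.57 -0.18 -0.9   0.86  0.01 -0.53]
t 23.6 case mm: x -369.4 y -191.3 z 68.9  F case 0.9 -0.1 -0.3
tool axes in case (cols x y z):
 [[-1.    -0.02  -0.004]
 [-0.02   1.     0.017]
 [ 0.004  0.017 -1.   ]] [-0.62 -0.22 -0.94  0.86  0.01 -0.57]
```

```bash
python3 -m inch '[[[0,0.03,0],0],[[-0.005,0.06,0],0],[[-0.01,0.09,0],0],[[-0.015,0.12,0],0],[[-0.02,0.15,0],0]]' >/dev/null; python3 w.py;python3 o.py; python3 -m inch '[[[0.004,0.007,0.001],0],[[0.008,0.014,0.002],0],[[0.012,0.021,0.003],0],[[0.016,0.028,0.004],0],[[0.02,0.035,0.005],0]]' >/dev/null; python3 w.py;python3 o.py
```

```text
t 24.1 case mm: x -352.2 y -39.7 z 71.6  F case 1.8 -0.7 0.6
tool axes in case (cols x y z):
 [[-1.    -0.019 -0.003]
 [-0.019  1.     0.017]
 [ 0.003  0.017 -1.   ]] [ 0.01 -0.16 -0.89  0.84  0.02  0.06]
t 24.5 case mm: x -373.1 y -4.5 z 67.3  F case -0.3 0.1 -0.3
tool axes in case (cols x y z):
 [[-1.    -0.02  -0.003]
 [-0.02   1.     0.017]
 [ 0.003  0.017 -1.   ]] [ 0.16 -0.16 -0.91  0.82  0.02  0.2 ]
```

```bash
python3 -m inch '[[[0.006,-0.01,0.004],0],[[0.012,-0.02,0.008],0],[[0.018,-0.03,0.012],0],[[0.024,-0.04,0.016],0],[[0.03,-0.05,0.02],0]]' >/dev/null; python3 w.py;python3 o.py; for i in 1 2; do python3 -m inch '[[[0.004,0,0.001],0],[[0.008,0,0.002],0],[[0.012,0,0.003],0],[[0.016,0,0.004],0],[[0.02,0,0.005],0]]' >/dev/null; python3 w.py;python3 o.py; done
```

```text
t 24.9 case mm: x -402.5 y -55.1 z 46.3  F case 0.1 0.9 0.2
tool axes in case (cols x y z):
 [[-1.    -0.021 -0.003]
 [-0.021  1.     0.017]
 [ 0.003  0.017 -1.   ]] [-0.04 -0.24 -1.03  0.79  0.02 -0.  ]
t 25.3 case mm: x -415.3 y -51.8 z 51.6  F case 0.2 -0.4 -0.7
tool axes in case (cols x y z):
 [[-1.    -0.022 -0.012]
 [-0.022  1.     0.014]
 [ 0.012  0.015 -1.   ]] [-0.02 -0.27 -1.03  0.83  0.01  0.02]
t 25.7 case mm: x -428.7 y -48.6 z 57.0  F case -0.6 -0.3 -0.4
tool axes in case (cols x y z):
 [[-1.    -0.023 -0.02 ]
 [-0.023  1.     0.011]
 [ 0.02   0.012 -1.   ]] [ 0.   -0.3  -1.03  0.86  0.01  0.04]
```

Neither range end gives a useful lean. Rechecking the numbers, the contacts at z = 92 and 109 both fit the pad touching the strap (0.073 → 0.035 rad). So the catch was simply under-pushed: it needs up to about 25 N at that height. I'll go back and give one firmer push higher up, staying below 50 N.

```bash
python3 -m inch '[[[-0.02,0.01,-0.02],0],[[-0.04,0.02,-0.04],0],[[-0.07,0.03,-0.06],0],[[-0.105,0.04,-0.07],0],[[-0.14,0.048,-0.07],0]]' >/dev/null; python3 w.py; python3 -m inch '[[[-0.03,0,0],0],[[-0.06,0,0],0],[[-0.09,0,0.005],0],[[-0.12,0,0.01],0],[[-0.15,0,0.015],0]]' >/dev/null; python3 w.py;python3 o.py
```

```text
t 26.1 case mm: x -285.4 y 3.0 z 127.0  F case 0.8 -1.3 0.4
t 26.6 case mm: x -134.4 y 6.9 z 109.2  F case -0.3 0.7 0.1
tool axes in case (cols x y z):
 [[-1.    -0.024 -0.016]
 [-0.024  1.     0.012]
 [ 0.016  0.013 -1.   ]] [ 0.08  0.24 -0.36  0.98  0.01  0.12]
```

```bash
python3 -m inch '[[[-0.01,-0.004,0.003],1.4],[[-0.018,-0.007,0.005],1.4],[[-0.024,-0.007,0.005],1.4],[[-0.024,-0.007,0.005],1.4]]' >/dev/null; python3 w.py; python3 -m inch '[[[-0.003,0,0],0],[[-0.005,0,0],0],[[-0.007,0,0],0],[[-0.009,0,0],0],[[-0.009,0,0],0]]' >/dev/null; python3 w.py;python3 o.py
```

```text
t 26.9 case mm: x -110.4 y 0.3 z 103.6  F case 0.2 0.6 -0.3
t 27.3 case mm: x -103.4 y 0.5 z 103.3  F case -5.4 -0.2 2.4
tool axes in case (cols x y z):
 [[-1.     0.001 -0.02 ]
 [ 0.001  1.     0.012]
 [ 0.02   0.012 -1.   ]] [ 0.05  0.3  -0.3   0.99  0.01  0.12]
```

```bash
python3 -m inch '[[[-0.002,0,0],0],[[-0.004,0,0],0],[[-0.005,0,0],0],[[-0.006,0,0],0],[[-0.006,0,0],0]]' >/dev/null; python3 w.py;python3 -m inch '[[[-0.002,0,0],0],[[-0.004,0,0],0],[[-0.006,0,0],0],[[-0.007,0,0],0],[[-0.007,0,0],0]]' >/dev/null; python3 w.py;python3 o.py
```

```text
t 27.7 case mm: x -103.5 y 0.4 z 103.1  F case -17.7 -1.0 11.9
t 28.1 case mm: x -103.8 y 0.5 z 102.4  F case -20.6 0.1 14.0
tool axes in case (cols x y z):
 [[-0.999 -0.001 -0.044]
 [-0.001  1.     0.011]
 [ 0.044  0.011 -0.999]] [ 0.05  0.32 -0.28  1.02  0.02  0.12]
```

Run:
```python
from h import *
for _ in range(3):
    b=cam("scene");s=env.get_state();F=s["wrist_force"];T=s["ft_torque"];print(F,T,"rz for rx=.011:",(T[1]+.011*F[2])/F[0], "z",s["tcp_pos"][2])
save(b,"j.png",(250,160,330,225),8)
```

```text
[-19.86424407   0.75877487  12.89743131] [0.23721953 3.46477336 0.0758989 ] rz for rx=.011: -0.18156467918502142 z 0.10237252369776291
[-20.3492297    1.76690511  12.8028941 ] [0.1942298  3.47603479 0.03344331] rz for rx=.011: -0.17773973149493985 z 0.10237539279562807
[-19.63832982   0.78698532  14.00610998] [0.25357121 3.44649188 0.08973475] rz for rx=.011: -0.18334344735113306 z 0.10240361816261583
```

View pics/j.png

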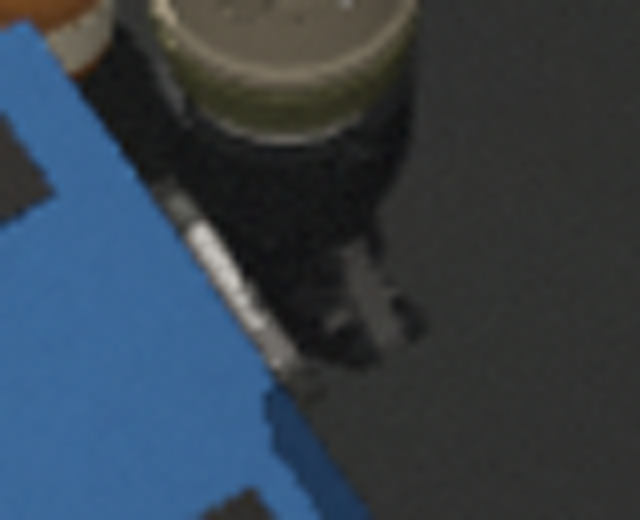

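The moment arm shows the contact stays at a fixed world height as the tool is raised, so the fingers really are bearing on the hasp's pin barrel. Pushing under load does shift the tool's tilt, because each call starts again from the measured pose. Pulling the fingers gently towards the robot against the fixed case's rear should therefore build the lean I need. First I'll check that there's free space behind the case.

```bash
python3 -m inch '[[[0.02,0,0],0],[[0.03,0,-0.03],0],[[0.03,0,-0.06],0],[[0.03,0,-0.09],0],[[0.03,0,-0.1],0]]' >/dev/null; python3 w.py; python3 o.py
python3 - <<'E'
from h import *
d=np.load("s2.npz")
C=np.array([.6125,.105,0]);t=np.radians(-3.7);Q=np.array([[np.cos(t),np.sin(t),0],[-np.sin(t),np.cos(t),0],[0,0,1]])
for k in("aX","bX"):
    X=(d[k]-C)@Q.T*1e3
    for y0 in range(-120,80,20):
        m=(X[...,1]>y0)&(X[...,1]<y0+20)&(X[...,0]>60)&(X[...,0]<170)&(X[...,2]>10)&(X[...,2]<230)
        P=X[m]; print(k,y0,[(x,int(P[(P[:,0]>=x)&(P[:,0]<x+10),2].max(initial=0))) for x in range(60,170,10)])
E
```

```text
t 28.7 case mm: x -127.0 y -0.3 z 208.3  F case 1.2 0.5 1.1
tool axes in case (cols x y z):
 [[-0.999 -0.001 -0.036]
 [-0.002  1.     0.012]
 [ 0.036  0.012 -0.999]] [ 0.06  0.2  -0.16  1.24  0.02  0.12]
aX -120 [(60, 149), (70, 148), (80, 0), (90, 0), (100, 0), (110, 0), (120, 0), (130, 0), (140, 0), (150, 0), (160, 0)]
aX -100 [(60, 148), (70, 148), (80, 0), (90, 0), (100, 0), (110, 0), (120, 0), (130, 0), (140, 0), (150, 0), (160, 0)]
aX -80 [(60, 149), (70, 147), (80, 0), (90, 0), (100, 0), (110, 0), (120, 0), (130, 0), (140, 0), (150, 0), (160, 0)]
aX -60 [(60, 148), (70, 148), (80, 0), (90, 0), (100, 0), (110, 0), (120, 0), (130, 0), (140, 0), (150, 0), (160, 0)]
aX -40 [(60, 146), (70, 146), (80, 0), (90, 0), (100, 0), (110, 0), (120, 0), (130, 0), (140, 0), (150, 0), (160, 0)]
aX -20 [(60, 149), (70, 148), (80, 0), (90, 0), (100, 0), (110, 0), (120, 0), (130, 0), (140, 0), (150, 0), (160, 0)]
aX 0 [(60, 146), (70, 147), (80, 0), (90, 0), (100, 0), (110, 0), (120, 0), (130, 0), (140, 0), (150, 0), (160, 0)]
aX 20 [(60, 148), (70, 148), (80, 0), (90, 0), (100, 0), (110, 0), (12
[... 717 characters left out ...]
, (150, 0), (160, 0)]
bX -40 [(60, 0), (70, 0), (80, 0), (90, 0), (100, 0), (110, 0), (120, 0), (130, 0), (140, 0), (150, 0), (160, 0)]
bX -20 [(60, 0), (70, 0), (80, 0), (90, 0), (100, 0), (110, 0), (120, 0), (130, 0), (140, 0), (150, 0), (160, 0)]
bX 0 [(60, 0), (70, 0), (80, 0), (90, 0), (100, 0), (110, 0), (120, 0), (130, 0), (140, 0), (150, 0), (160, 0)]
bX 20 [(60, 0), (70, 0), (80, 0), (90, 0), (100, 0), (110, 0), (120, 0), (130, 0), (140, 0), (150, 0), (160, 0)]
bX 40 [(60, 0), (70, 0), (80, 0), (90, 0), (100, 0), (110, 0), (120, 0), (130, 0), (140, 0), (150, 0), (160, 0)]
bX 60 [(60, 0), (70, 0), (80, 0), (90, 0), (100, 0), (110, 0), (120, 0), (130, 0), (140, 0), (150, 0), (160, 0)]
```

```bash
python3 -m inch '[[[-0.03,-0.003,0],0],[[-0.065,-0.006,0],0],[[-0.1,-0.01,0],0],[[-0.135,-0.014,0],0],[[-0.165,-0.018,0],0]]' >/dev/null; python3 w.py; python3 -m inch '[[[-0.025,0,0],0],[[-0.05,0,0],0],[[-0.068,0,0],0],[[-0.074,0,0.01],0],[[-0.075,0,0.03],0]]' >/dev/null; python3 w.py;python3 o.py
```

```text
t 29.1 case mm: x 40.5 y -18.3 z 201.6  F case 0.4 -0.3 0.9
t 29.5 case mm: x 117.4 y -17.9 z 169.7  F case -0.4 -0.7 -0.0
tool axes in case (cols x y z):
 [[-1.    -0.001 -0.029]
 [-0.001  1.     0.012]
 [ 0.029  0.013 -0.999]] [-0.01  0.68  0.49  1.4   0.01  0.06]
```

```bash
python3 -m inch '[[[0,0,0.02],0],[[0.004,0,0.045],0],[[0.01,0,0.065],0],[[0.016,0,0.07],0],[[0.018,0,0.07],0]]' >/dev/null; python3 w.py; python3 -m inch '[[[0.003,0,0],0],[[0.006,0,0],0],[[0.009,0,0],0],[[0.012,0,0],0],[[0.014,0,0],0]]' >/dev/null; python3 w.py;python3 o.py
```

```text
t 29.9 case mm: x 93.9 y -16.9 z 96.5  F case 0.2 -0.8 0.9
t 30.4 case mm: x 88.4 y -17.1 z 99.9  F case 23.4 -0.0 -8.5
tool axes in case (cols x y z):
 [[-1.    -0.001 -0.017]
 [-0.001  1.     0.013]
 [ 0.017  0.013 -1.   ]] [-0.    0.64  0.23  1.18  0.01  0.06]
```

```bash
for i in 1 2 3; do python3 -m inch '[[[0.004,0,0.001],0],[[0.007,0,0.002],0],[[0.008,0,0.002],0],[[0.008,0,0.002],0],[[0.008,0,0.002],0]]' >/dev/null; python3 w.py;python3 o.py|sed -n 2p; done
```

```text
t 30.8 case mm: x 88.1 y -17.3 z 102.1  F case 15.5 -0.6 0.2
 [[-1.    -0.    -0.001]
t 31.2 case mm: x 88.6 y -17.5 z 104.1  F case 17.4 0.0 -2.4
 [[-1.     0.001  0.017]
t 31.6 case mm: x 88.1 y -17.7 z 105.9  F case 16.6 -0.5 -1.2
 [[-0.999  0.001  0.034]
```

The lean builds at about 0.017 rad per call, with only around 17 N. Continuing a little more firmly.

```bash
for i in 1 2 3 4; do python3 -m inch '[[[0.005,0,0.002],0],[[0.009,0,0.004],0],[[0.012,0,0.005],0],[[0.012,0,0.005],0],[[0.012,0,0.005],0]]' >/dev/null; python3 w.py;python3 o.py|sed -n 2p; done
```

```text
t 32.0 case mm: x 88.8 y -17.7 z 106.2  F case 27.3 0.8 -2.7
 [[-0.998  0.002  0.06 ]
t 32.5 case mm: x 89.7 y -17.7 z 107.3  F case 26.2 0.9 0.1
 [[-0.996  0.002  0.087]
t 32.9 case mm: x 90.6 y -17.8 z 108.7  F case 24.6 -0.1 2.1
 [[-0.994  0.003  0.113]
t 33.3 case mm: x 91.3 y -17.9 z 110.4  F case 23.1 -0.4 4.1
 [[-0.99   0.004  0.139]
```

```bash
for i in 1 2 3 4 5; do python3 -m inch '[[[0.005,0,0.002],0],[[0.009,0,0.004],0],[[0.013,0,0.006],0],[[0.013,0,0.006],0],[[0.013,0,0.006],0]]' >/dev/null; python3 w.py;python3 o.py|sed -n 2p; done; python3 o.py
```

```text
t 33.7 case mm: x 91.9 y -18.0 z 112.1  F case 21.8 -1.1 8.2
 [[-0.986  0.004  0.167]
t 34.1 case mm: x 92.5 y -18.0 z 114.2  F case 20.6 -1.0 12.7
 [[-0.981  0.005  0.195]
t 34.5 case mm: x 92.9 y -18.1 z 116.3  F case 19.4 -0.9 14.7
 [[-0.975  0.006  0.222]
t 35.0 case mm: x 93.3 y -18.1 z 118.2  F case 17.8 -2.2 15.3
 [[-0.969  0.006  0.248]
t 35.4 case mm: x 93.6 y -18.1 z 119.8  F case 16.4 -1.4 15.5
 [[-0.962  0.007  0.274]
tool axes in case (cols x y z):
 [[-0.962  0.007  0.274]
 [ 0.013  1.     0.019]
 [-0.273  0.022 -0.962]] [ 0.    0.41 -0.14  0.75  0.    0.08]
```

The lean is now about 16°, which is enough. Returning to the front.

```bash
python3 -m inch '[[[-0.0096,0,0.0027],0],[[-0.0213,0,-0.02],0],[[-0.0308,0,-0.0536],0],[[-0.0404,0.002,-0.0873],0],[[-0.03,0.005,-0.1058],0]]' >/dev/null; python3 w.py; python3 -m inch '[[[0.0366,0.003,-0.0104],0],[[0.0732,0.006,-0.0208],0],[[0.1098,0.009,-0.0312],0],[[0.1464,0.012,-0.0416],0],[[0.183,0.014,-0.052],0]]' >/dev/null; python3 w.py;python3 o.py
```

```text
t 35.8 case mm: x 95.6 y -15.8 z 234.7  F case 1.4 -0.1 0.8
t 36.2 case mm: x -98.5 y -0.3 z 232.6  F case -0.7 0.1 0.9
tool axes in case (cols x y z):
 [[-0.961  0.007  0.275]
 [ 0.013  1.     0.019]
 [-0.275  0.022 -0.961]] [ 0.07 -0.01 -0.37  0.92 -0.02  0.14]
```

```bash
python3 -m inch '[[[0.037,0,0],0],[[0.047,0,0.033],0],[[0.057,0,0.067],0],[[0.065,0,0.096],0],[[0.072,0,0.12],0]]' >/dev/null; python3 w.py; python3 -m inch '[[[-0.006,0,0.001],0],[[-0.01,0,0.002],0],[[-0.014,0,0.003],0],[[-0.018,0,0.004],0],[[-0.018,0,0.004],0]]' >/dev/null; python3 w.py;python3 o.py
```

```text
t 36.6 case mm: x -138.1 y 2.7 z 94.9  F case 0.7 0.5 0.5
t 37.0 case mm: x -116.8 y 2.8 z 98.3  F case 0.3 -0.1 -0.0
tool axes in case (cols x y z):
 [[-0.961  0.007  0.276]
 [ 0.013  1.     0.019]
 [-0.276  0.022 -0.961]] [ 0.08  0.07 -0.65  0.57 -0.02  0.16]
```

```bash
python3 -m inch '[[[-0.003,0,0.002],0],[[-0.006,-0.001,0.005],0],[[-0.0085,-0.002,0.0066],0],[[-0.0085,-0.002,0.0066],0]]' >/dev/null; python3 w.py; for i in 1 2; do python3 -m inch '[[[-0.001,0,0],0],[[-0.002,0,0.001],0],[[-0.003,0,0.001],0],[[-0.004,0,0.001],0],[[-0.004,0,0.001],0]]' >/dev/null; python3 w.py;done
```

```text
t 37.4 case mm: x -106.1 y 0.6 z 94.4  F case 0.0 0.6 0.8
t 37.8 case mm: x -101.8 y 0.6 z 94.6  F case 0.9 -1.1 -0.4
t 38.2 case mm: x -100.9 y 0.6 z 93.4  F case -9.6 0.2 6.2
```

```bash
for i in 1 2; do python3 -m inch '[[[-0.002,0,0],0],[[-0.004,0,0.001],0],[[-0.005,0,0.001],0],[[-0.006,0,0.001],0],[[-0.006,0,0.001],0]]' >/dev/null; python3 w.py;done
python3 - <<'E'
from h import *
s=env.get_state();F=s["wrist_force"];T=s["ft_torque"];print(F,T,(T[1]+.011*F[2])/F[0])
E
python3 o.py | sed -n 2p
```

```text
t 38.6 case mm: x -100.7 y 0.7 z 91.9  F case -16.9 -0.2 10.3
t 39.0 case mm: x -100.7 y 0.7 z 90.1  F case -18.1 0.3 11.8
[-18.02478571   1.41957245  11.81388927] [0.28946817 3.04050982 0.14499712] -0.17589460734870238
 [[-0.968  0.005  0.25 ]
```

```bash
python3 -m inch '[[[0.025,0,-0.006],0],[[0.045,0,-0.015],0],[[0.037,0,-0.045],0],[[0.029,0,-0.075],0],[[0.02,0,-0.105],0]]' >/dev/null; python3 -m inch '[[[0,-0.035,0],0],[[0,-0.07,0],0],[[0,-0.105,0],0],[[0,-0.14,0],0],[[0,-0.175,0],0]]' >/dev/null; python3 w.py
cat > m.py <<'E'
from h import *
C=np.array([.6125,.105,0]);t=np.radians(-3.7);Q=np.array([[np.cos(t),np.sin(t),0],[-np.sin(t),np.cos(t),0],[0,0,1]])
Z=[]
for _ in range(2):
    c=cam("top");X=(c["X"]-C)@Q.T; I=c["image"].astype(int); sat=I.max(-1)-I.min(-1)
    m=(abs(X[...,1])<.027)&(X[...,0]<-.085)&(X[...,0]>-.12)&(X[...,2]<.132)&(X[...,2]>.055)&(sat<30)
    Z.append(X[m])
Z=np.vstack(Z); print(len(Z),np.polyfit(Z[:,2],Z[:,0],1))
for a in range(60,130,10):
    z=Z[(Z[:,2]*1e3>a)&(Z[:,2]*1e3<a+10)]; print(a,len(z),np.median(z[:,0])*1e3 if len(z) else 0)
hsv=cv2.cvtColor(c["image"],cv2.COLOR_RGB2HSV); m=((hsv[...,0]<8)|(hsv[...,0]>172))&(hsv[...,1]>150)&(abs(X[...,1])<.03)&(X[...,0]<-.08)&(X[...,0]>-.12)
print("red",m.sum(),np.percentile(X[m]*1e3,[5,50,95],axis=0).round(1))
# vertical reference: skirt / lid
b=cam("scene");Y=(b["X"]-C)@Q.T
m=(abs(Y[...,1])<.12)&(Y[...,0]>-.07)&(Y[...,0]<.07)&(Y[...,2]<.155)&(Y[...,2]>.135); print("lid",np.polyfit(Y[m][:,0],Y[m][:,2],1))
save(c,"k.png",(180,150,270,230),7)
E
python3 m.py
```

```text
t 39.9 case mm: x -147.7 y -177.8 z 184.3  F case 0.5 -0.4 -0.3
53 [ 0.00104726 -0.0916421 ]
60 3 -91.49929531511462
70 6 -91.58330579698156
80 2 -91.5984970794799
90 7 -91.4887907883567
100 6 -91.52124772251283
110 13 -91.5221245760332
120 13 -91.48171664441412
red 43 [[-100.5  -24.7    5.2]
 [ -96.4  -15.4   48.3]
 [ -91.7   21.6   52.8]]
lid [0.00231793 0.14475027]
```

View pics/k.png

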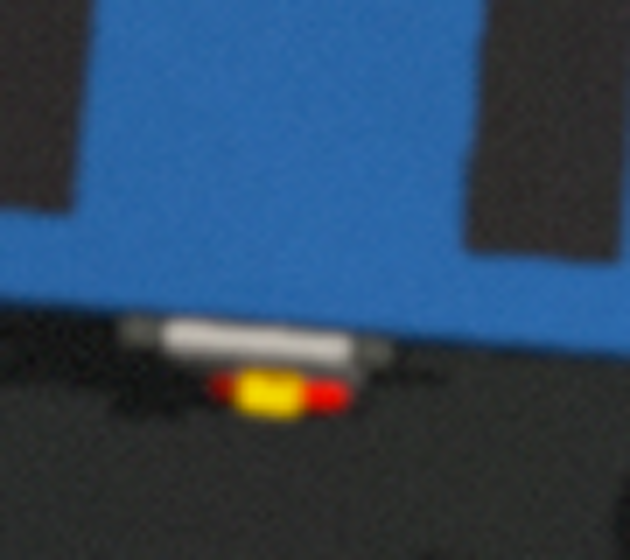

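The strap slope is now 0.001 rad. In the crop the hasp lies flat, with the yellow staple through it and the red catch sprung up in front, around (285,395). I'll check the neighbouring objects and hand in.

Run:
```python
from h import *
d=np.load("first.npz");b=cam("scene");I0,I1=d["aI"],b["image"]
def cen(I,lo,hi,r):
    m=cv2.inRange(cv2.cvtColor(I,cv2.COLOR_RGB2HSV),lo,hi)[r[1]:r[3],r[0]:r[2]]>0; v,u=np.nonzero(m); return len(u),u.mean().round(1)+r[0],v.mean().round(1)+r[1]
for n,lo,hi,r in(("rack",(45,100,40),(80,255,255),(165,130,225,195)),("bottle cap",(100,120,60),(125,255,255),(290,275,312,295)),("jar",(5,80,60),(22,255,255),(240,140,272,172)),("wrench",(0,0,120),(180,60,255),(312,248,355,285))):
    print(n,cen(I0,lo,hi,r),cen(I1,lo,hi,r))
s=env.get_state();print(s["clock"],s["wrist_force"],np.abs(s["qvel"]).max())
env.hand_in()
```

```text
rack (801, np.float64(194.8), np.float64(168.0)) (898, np.float64(196.6), np.float64(169.2))
bottle cap (215, np.float64(300.5), np.float64(284.2)) (215, np.float64(300.5), np.float64(284.2))
jar (82, np.float64(258.0), np.float64(159.1)) (125, np.float64(254.1), np.float64(158.5))
wrench (272, np.float64(329.9), np.float64(266.7)) (238, np.float64(332.1), np.float64(264.9))
40.0667 [-0.2931077   0.41369118 -0.62623567] 0.05120010587155419
the job is handed in; nothing more can be done
```

The lid is snapped shut, and the hasp lies flat over the staple behind its red catch. I handed the job in at 40.1 s of the 53 s allowed, but one force reading on the way may have failed the run.

**How it went**
- I pressed the lid's near patch until it snapped and came to rest on its stop, at no more than 18 N.
- I hooked the hasp from behind and swung it over the front and down. With the tool upright, the fingers bore on the hasp's pin barrel and it stuck at about 0.035 rad.
- Tilt can't be commanded, so I built up a 16° lean by pulling the fingers lightly against the back of the case, at no more than 27 N. A push of about 18 N then seated the hasp.

**Last checks**
- **Lid:** it is flat, with its top at about 144 mm and a slope of about 0.002 rad.
- **Hasp:** its slope is 0.001 rad (it was 0.035 before the last push), and the catch is up in front of the tip.
- **Robot:** it was touching nothing, with wrist force under 1 N.
- **Surroundings:** the bottle cap had not moved at all. The marks I tracked on the rack, jar and wrench shifted 2–4 pixels. I think that comes from shadows and from the lid covering or uncovering parts of them, because I never touched them, but I did not measure their positions separately.

**Possible failure:** at 20.4 s, while trying to get the lean by driving to the arm's reach limit, joint 3 ran into the end of its range. It read 1.27 against a limit of 1.26. The wrist force in that reading was about 122 N, just over the 120 N limit, and it was gone in the next reading. If that reading counts, the run fails on wrist force or joint range. All the other wrist readings I took were under 30 N.

I viewed 10 pictures.

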